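# Pack two cartons in a snap-cap case

### The job

Pull the sliding cap of the grey storage case out of its snap and all the way back, lay two of the three small white cartons flat in the tray, then push the cap fully home until it snaps shut against the end block. Leave the third carton on the worktop, and do not disturb the longer white relay case, the wood offcut or the roll of tape.

Things in the scene. Friction and masses are not known exactly. Their poses are not given: they have to be found in the camera images.
- case: Grey storage case fixed to the worktop. Origin: centre of the underside of its base plate, 116 (x, across) x 300 (y, along) x 6 mm high; z up. An end block stands at its +y end (y 138 to 150 mm, top at z 43). The tray fills y = 11 to 138 mm. Dark snap housings at y = 115, x = +/-51 to 58 mm, z up to 26. Low stop bar at y = -145, z up to 15 mm.
- tray_floor (a point): Centre of the tray floor, 6 mm above the worktop; axes as the case. Inside 87 (x) by 127 mm (y). Its +y side is the end block (37 mm above the floor); the other walls are 3 mm thick and 14 mm high above the floor. Empty at the start. Under the closed cap are 32 mm of height: one layer of flat cartons fits; on edge or stacked they do not.
- cap (a joint): Cap position on its slide, m: 0 = home, rim against the end block (the gap there equals this value); grows as it is pulled along the case's -y, to 0.130 at the rear stop: tray fully open. Starts home. A spring snap holds it: about 10 N frees it. Above 0.012 it slides with 1 to 2 N and stays put. Closing takes about 10 N over the snap, at 0.012 to 0.005; below that it springs to 0.
- cap_grip (a point): Centre of the grip fin on the cap, 53 mm above the worktop; moves with the cap, axes as the case; with the cap home it is at y = 70.5 mm of the case. Fin: 12 mm thick along y (the slide), 44 mm long along x, up to z 65 mm; pinch it across its thickness from above. Cap: plain grey hood 100 (x) x 135 (y) mm, top at z 41 (44 within 10 mm of the fin's middle).
- carton_a: Small plain white carton, 34 (x) x 66 (y) x 20 mm (z), 30 g, one of three alike, lying flat on the worktop. Origin: centre of its underside; z up. Grip across the 34 mm.
- carton_b: As carton_a. The cartons and the relay case lie in one row near the worktop's front edge, left of the case. Behind the row stands a fixed wooden organiser 350 mm high: its front is at world x = 0.57 m, from y = -0.03 m (right corner) to y = 0.70 m; keep the arm's wrist and the gripper in front of it when moving between row and case, and when swinging in at the start.
- carton_c: As carton_a.
- relay_case: Bystander: white relay case, longer and flatter than the cartons, 34 (x) x 95 (y) x 14 mm, lying in the row of cartons. Origin: centre of its underside.
- wood_offcut: Bystander: pine offcut 45 (x) x 90 (y) x 30 mm left of the row. Origin: centre of its underside.
- tape_roll: Bystander: roll of masking tape lying flat, 104 mm across, 25 mm high, right of the case. Origin: centre of its underside.
Not all that is in view belongs to the job. What is shaped like the carton_b but blue is not meant.

How it is judged:
By the outcome, as a careful person would: the job done as asked, in the order asked, and still so for the second after the job is handed in, with the robot touching nothing.
It also fails if it takes over 66 s, if anything falls off the work surface, if the arm or the gripper's body presses on something with over 40 N, if the wrist force passes 120 N, or if a joint passes its speed limit or range.

### The arm

A 6-joint arm with a two-finger parallel gripper is mounted at the origin on a cart in front of the work surface, level with it; the furniture and walls round the work are solid. World frame = base frame: x ahead of the robot, y to its left, z up, the work surface at z = 0. Lengths are in m, angles in degrees, forces in N, time in s.
With the tool pointing down it reaches from about 0.275 to 0.75 m from the base axis. Payload 10.2 kg.
Tool frame: the origin (TCP) lies midway between the tips of the shut fingers; the grasp point (between the pads) lies 19 mm behind it; z points along the fingers, y is the line along which they close (so a half turn about z gives the same grasp; the last joint's range is limited). The gripper opens to 85 mm and grips with 20 to 120 N. Pads are 22 mm wide; open, the fingers measure 114 mm over their backs; the gripper's body (76 mm by 85 mm) begins 54 mm behind the grasp point. The pads swing forward as they close: fully open they stand 13 mm farther back than shut.
Start: joints at [-81.841, 17.928, 85.812, -0, 76.261, -12.8], TCP at [0.188, -0.49, 0.231] pointing down, gripper open.
Joint ranges: [-168.41, 168.41], [-55.51, 124.54], [10.69, 146.95], [-70.63, 250.63], [1, 178], [-165.06, 165.06]. Speed limits (degrees/s): [136.94, 136.94, 172.46, 180, 180, 180].

### API

Orientations are given as [roll, pitch, yaw] about the fixed x, y, z axes, in that order (R = Rz(yaw) Ry(pitch) Rx(roll)).
In Python, from plant import telemetry, optics, bot gives the robot as it stands. The module is installed in compiled form; this text tells all that it offers.
- The arm moves only by the tool move_arm, never from a script. Its argument "series" is a list of rows, each an object of numbers: "x", "y", "z": the shift along the tool's x, y, z in m; "rx", "ry", "rz": the turn, a rotation vector about the tool's x, y, z in rad; "grip": the opening in per cent of the stroke, from 0 (shut) to 100 (fully open). In form: [{"x": .., "y": .., "z": .., "rx": .., "ry": .., "rz": .., "grip": ..}, ...]. A call has 1 to 8 rows; each row shifts and turns the commanded pose from where the row before left it, along the tool's axes as they then stand; what a row does not reach is not made up. A row lasts 1/10 s, in which the tool goes at most 50 mm and 8.59 degrees, less where a joint would pass 70% of its speed; a pose out of reach is approached as far as the arm can. A call is refused whole if a number of a shift passes 0.05 or a number of a turn 0.15, either way. A call with a gripper value outside its range is refused whole. The fingers move at their own pace and stop on an object; "newtons" is the grip in N (left out, the last holds). Time passes only in rows, so rows that do not move let the fingers close. It gives the time, the measured TCP pose, the force, the opening and the grip force at its end, in the units of the state.
- telemetry.read_state(): the state, without advancing time (a new reading comes with each control period).
- optics.capture(name): name is "scene" or "top" or "wrist"; returns (picture, depth): 384x512x3 uint8, blue, green, red; 384x512 float32, m along the optical axis (not along the pixel's ray), 0 where there is no reading.
- optics.camera_info(name): a dict with "mtx" (3x3 intrinsics, pixels), "dist" ([k1, k2, p1, p2, k3] as OpenCV has them; the pictures are not rectified), "pose" (4x4, takes a point from camera to world coordinates); the wrist camera has in their place "hand_eye" (4x4, takes a point from camera to tool coordinates, whose origin is the TCP and whose axes are the flange's). Camera axes: x right, y down, z forward; pixel columns grow to the right and rows downward; lengths in m; the calibration is good to about 2 mm. A picture is of the moment at which its call begins: read the wrist's pose just before it. camera_info takes no time and is no camera call.
- bot.finish_job(): hands the job in; it is judged then, once.
The state is a dict: "time_s": time; "joint_positions": joint angles; "joint_vel": joint speeds; "tau": joint torques, N m; "tcp_pos": TCP position; "eef_rot": TCP orientation; "wrist_force": force on the tool from outside, world axes, zero at the start; "moment": the same for the moment, N m; "width": opening from 0.0 (shut) to 1.0 (fully open); "finger_force": force on a finger pad.
Only numpy, scipy, OpenCV 4.12 (cv2) and the standard library are available. Lean on these libraries where they do the work, as an engineer would, in place of code of your own. Each camera call takes 0.05 s, during which the arm holds its last target. There are 200 camera calls.

## Working session

There is one attempt and no reset: what is moved stays moved. The work goes in short steps, Python scripts to look and compute and a tool call to move; the robot and the scene stay as the last step left them, time stands still between calls to the robot, and variables do not carry over. Pictures are saved under pics/ and viewed, at most 10 in all, crops included, and the job is handed in when it is done.

Besides the shell and the picture viewer there is one more tool, called after "Request:" by a JSON object that holds its "method" and its "body". move_arm: Moves the arm, as the interface text tells. Its arguments: {"type":"object","properties":{"series":{"type":"array","items":{"type":"object","properties":{"x":{"type":"number"},"y":{"type":"number"},"z":{"type":"number"},"rx":{"type":"number"},"ry":{"type":"number"},"rz":{"type":"number"},"grip":{"type":"number"}}}},"newtons":{"type":"number"}},"required":["series"]}

```bash
mkdir -p pics
python3 - <<'E'
from plant import telemetry, optics
import cv2,numpy as np
print(telemetry.read_state())
for n in("scene","top"):
    p,d=optics.capture(n); cv2.imwrite(f"pics/{n}0.png",p); np.savez(f"{n}0.npz",p=p,d=d)
    i=optics.camera_info(n); print(n,i)
print(optics.camera_info("wrist"))
E
```

```text
{'time_s': 0.0, 'joint_positions': array([-8.18395011e+01,  1.79582799e+01,  8.58557456e+01,  1.17150418e-03,
        7.62594198e+01, -1.28001229e+01]), 'joint_vel': array([ 0.10360781,  0.13953385, -0.05969624,  0.07458077, -0.05935501,
        0.04717573]), 'tau': array([ 1.07481985e-03, -4.12261283e+01, -2.59740454e+01, -1.42599461e-04,
        4.13469766e-03,  6.03134310e-06]), 'tcp_pos': array([ 0.18775958, -0.48999662,  0.23073406]), 'eef_rot': array([-1.79928632e+02, -1.73812133e-02,  2.09603320e+01]), 'wrist_force': array([-0.09197969, -0.43710656,  1.064417  ]), 'moment': array([-0.00208583, -0.06039879, -0.04185104]), 'finger_force': 0.0, 'width': 0.9987761896632119}
scene {'mtx': array([[385.09521965,   0.        , 259.24584942],
       [  0.        , 385.09521965, 196.03361991],
       [  0.        ,   0.        ,   1.        ]]), 'dist': array([0.01075479, 0.        , 0.        , 0.        , 0.        ]), 'pose': array([[ 0.75136734, -0.33253234,  0.56997312, -0.20419403],
       [-0.65973356, -0.36009355,  0.65960917, -1.00342159],
       [-0.01409774, -0.87163919, -0.4
[... 477 characters left out ...]
0.20470586, -0.9788144 ,  1.54467775],
       [ 0.        ,  0.        ,  0.        ,  1.        ]])}
{'mtx': array([[322.95719056,   0.        , 251.66946335],
       [  0.        , 322.95719056, 197.45214463],
       [  0.        ,   0.        ,   1.        ]]), 'dist': array([-0.09288781,  0.        ,  0.        ,  0.        ,  0.        ]), 'hand_eye': array([[ 6.46232444e-04, -9.53475116e-01, -3.01471035e-01,
         7.76229058e-02],
       [ 9.99999727e-01,  5.07939374e-04,  5.37115328e-04,
         6.85295592e-04],
       [-3.58997091e-04, -3.01471300e-01,  9.53475184e-01,
        -1.41658888e-01],
       [ 0.00000000e+00,  0.00000000e+00,  0.00000000e+00,
         1.00000000e+00]])}
```

View pics/top0.png

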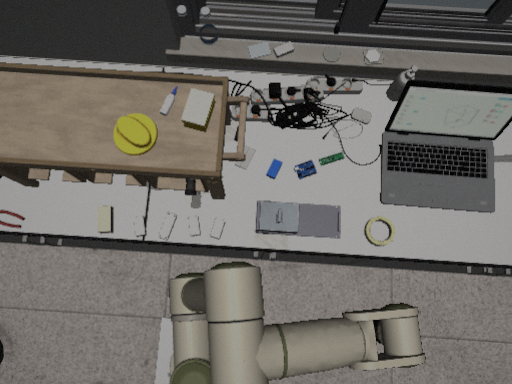

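View pics/scene0.png

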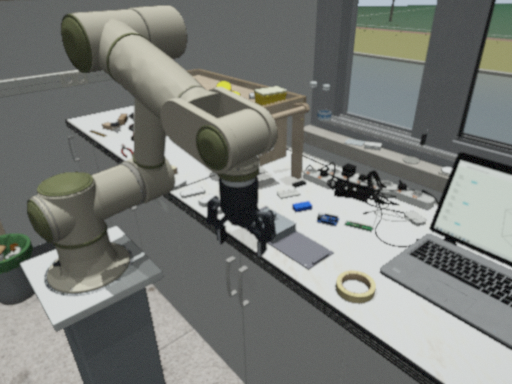

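The top view shows the case at about (257–340, 202–237), with its cap end on the left. The row has the offcut at (105,219), then white items at (139,226), (167,225), (194,225) and (218,228). The tape is at (380,231). Next I'll segment these and measure them.

```bash
cat > h.py <<'E'
import cv2,numpy as np
from plant import telemetry, optics
from scipy.spatial.transform import Rotation as R
def pose(name,st=None):
    i=optics.camera_info(name)
    if name!="wrist": return i,i["pose"]
    T=np.eye(4);T[:3,:3]=R.from_euler("xyz",st["eef_rot"],degrees=True).as_matrix();T[:3,3]=st["tcp_pos"]
    return i,T@i["hand_eye"]
def cast(i,T,uv,z):
    n=cv2.undistortPoints(np.float64(uv).reshape(-1,1,2),i["mtx"],i["dist"]).reshape(-1,2)
    r=np.c_[n,np.ones(len(n))]@T[:3,:3].T
    return T[:3,3]+r*((z-T[2,3])/r[:,2])[:,None]
def rects(p,i,T,z,mask,amin=60):
    out=[]
    for c in cv2.findContours(mask,cv2.RETR_EXTERNAL,cv2.CHAIN_APPROX_NONE)[0]:
        if cv2.contourArea(c)<amin: continue
        w=cast(i,T,c.reshape(-1,2),z)[:,:2]
        (cx,cy),(a,b),an=cv2.minAreaRect((w*1000).astype(np.float32))
        if a>b: a,b,an=b,a,an-90
        # long axis direction in world deg
        la=(an+90)%180
        m=c.reshape(-1,2).mean(0)
        out.append((m.round(),round(cx/1000,4),round(cy/1000,4),round(a),round(b),round(la,1)))
    return out
E
python3 - <<'E'
from h import *
f=np.load("top0.npz");p=f["p"];d=f["d"]
i,T=pose("top")
cv2.imwrite("pics/topz.png",cv2.resize(p[190:250,90:350],None,fx=3,fy=3,interpolation=cv2.INTER_CUBIC))
hsv=cv2.cvtColor(p,cv2.COLOR_BGR2HSV)
print("bg",p[240,240],p[226,194],p[225,167],p[215,180],p[220,275],p[220,320])
# depth heights
v,u=np.mgrid[0:384,0:512]
n=cv2.undistortPoints(np.c_[u.ravel(),v.ravel()].astype(float).reshape(-1,1,2),i["mtx"],i["dist"]).reshape(-1,2)
W=(np.c_[n,np.ones(len(n))]*d.reshape(-1,1))@T[:3,:3].T+T[:3,3]
H=W[:,2].reshape(384,512)
for lo,hi,nm,z in((.01,.035,"low",.02),(.035,.08,"cap",.041),(.004,.08,"all",.0)):
    m=((H>lo)&(H<hi)&(d>0)).astype(np.uint8)*255; m[:190]=0;m[250:]=0
    print(nm); [print(r) for r in rects(p,i,T,z,m,40)]
for uv in((105,219),(139,226),(167,225),(194,225),(218,228),(275,220),(320,220),(261,220)): print(uv,H[uv[1],uv[0]].round(3))
E
```

```text
bg [161 163 163] [160 161 162] [158 158 160] [160 161 162] [125 122 116] [112 105 105]
low
(array([217., 229.]), 0.4627, -0.0133, 35, 66, 166.1)
(array([380., 231.]), 0.4928, -0.5831, 99, 104, 93.9)
(array([194., 226.]), 0.4663, 0.0693, 35, 65, 5.4)
(array([139., 226.]), 0.4524, 0.2602, 36, 67, 11.7)
(array([167., 226.]), 0.4604, 0.1624, 35, 94, 164.5)
(array([337., 222.]), 0.5145, -0.4276, 32, 79, 1.3)
(array([105., 219.]), 0.4691, 0.3842, 49, 93, 7.9)
(array([439., 199.]), 0.6144, -0.7892, 80, 411, 93.9)
cap
(array([277., 217.]), 0.5151, -0.2204, 105, 147, 90.3)
all
(array([ 10., 225.]), 0.427, 0.7234, 27, 77, 90.0)
(array([217., 230.]), 0.4636, -0.008, 58, 72, 175.8)
(array([194., 227.]), 0.4659, 0.0711, 41, 74, 11.1)
(array([139., 227.]), 0.4534, 0.2617, 53, 79, 6.9)
(array([380., 232.]), 0.4922, -0.5902, 118, 120, 102.0)
(array([167., 227.]), 0.4634, 0.169, 60, 100, 173.0)
(array([ 13., 215.]), 0.4645, 0.7213, 23, 97, 68.1)
(array([105., 219.]), 0.4728, 0.393, 68, 98, 7.4)
(array([303., 219.]), 0.52, -0.3034, 155, 342, 86.5)
(array([220., 196.]), 0.5827, -0.0111, 28, 60, 111.4)
(array([435., 202.]), 0.6106, -0.7834, 96, 458, 93.9)
(105, 219) 0.033
(139, 226) 0.022
(167, 225) 0.014
(194, 225) 0.02
(218, 228) 0.023
(275, 220) 0.046
(320, 220) 0.007
(261, 220) 0.042
```

View pics/topz.png

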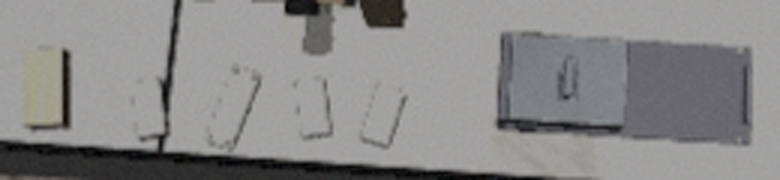

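The top crop shows four white boxes; in full-image pixels the cartons are near (139,226), (194,226) and (217,229). The longer one at (167,226) is the relay case. The cap, with its fin near (279,216), sits at world (0.515, -0.22), and its 147 mm length matches cap plus end block. I'll use the two rightmost cartons, and go above the fin first.

Request:
{"method": "move_arm", "body": {"series": [{"rz": 0.122},{"rz": 0.122},{"rz": 0.122},{"x": 0.039,"y": -0.031},{"x": 0.039,"y": -0.031},{"x": 0.039,"y": -0.031},{"x": 0.039,"y": -0.031},{"x": 0.039,"y": -0.031}], "newtons": 60}}

```text
validation failed for argument at $.se...
```

Request:
{"method": "move_arm", "body": {"series": [{"x": 0.039,"y": -0.031},{"x": 0.039,"y": -0.031},{"x": 0.039,"y": -0.031},{"x": 0.015,"y": -0.014},{"x": 0}]}}

```text
validation failed for argument at $.se...
```

Run:
```python
from h import *
st=telemetry.read_state(); print(st["tcp_pos"],st["eef_rot"],st["wrist_force"])
p,d=optics.capture("wrist"); cv2.imwrite("pics/w1.png",p); np.savez("w1.npz",p=p,d=d)
i,T=pose("wrist",st); np.save("w1T.npy",T)
v,u=np.mgrid[0:384,0:512]
n=cv2.undistortPoints(np.c_[u.ravel(),v.ravel()].astype(float).reshape(-1,1,2),i["mtx"],i["dist"]).reshape(-1,2)
W=(np.c_[n,np.ones(len(n))]*d.reshape(-1,1))@T[:3,:3].T+T[:3,3]
H=W[:,2].reshape(384,512)
for lo,hi,nm,z in((.055,.075,"fin",.065),(.03,.048,"cap",.041)):
    m=((H>lo)&(H<hi)&(d>0)).astype(np.uint8)*255
    print(nm); [print(r) for r in rects(p,i,T,z,m,100)]
```

```text
[ 0.18773253 -0.49004275  0.23079131] [-1.79935163e+02 -1.36632982e-02  2.09570039e+01] [-0.01224578 -1.11218084 -0.2799642 ]
fin
cap
```

View pics/w1.png

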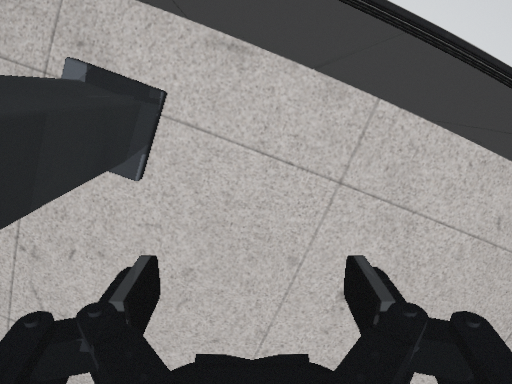

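The picture shows only floor and the open fingers, because the arm did not move: the call was rejected. The rows probably need every key, so I'll resend with all of them.

Request:
{"method": "move_arm", "body": {"series": [{"x": 0,"y": 0,"z": 0,"rx": 0,"ry": 0,"rz": 0.122,"grip": 100},{"x": 0,"y": 0,"z": 0,"rx": 0,"ry": 0,"rz": 0.122,"grip": 100},{"x": 0,"y": 0,"z": 0,"rx": 0,"ry": 0,"rz": 0.122,"grip": 100},{"x": 0.039,"y": -0.031,"z": 0,"rx": 0,"ry": 0,"rz": 0,"grip": 100},{"x": 0.039,"y": -0.031,"z": 0,"rx": 0,"ry": 0,"rz": 0,"grip": 100},{"x": 0.039,"y": -0.031,"z": 0,"rx": 0,"ry": 0,"rz": 0,"grip": 100},{"x": 0.039,"y": -0.031,"z": 0,"rx": 0,"ry": 0,"rz": 0,"grip": 100},{"x": 0.039,"y": -0.031,"z": 0,"rx": 0,"ry": 0,"rz": 0,"grip": 100}], "newtons": 60}}

```text
time_s: 0.95
tcp_pos: [0.384, -0.3337, 0.2312]
eef_rot: [-180.0, 0.0, -0.0]
wrist_force: [0.7, 0.1, 0.5]
width: 1.0
finger_force: 0.0
```

Request:
{"method": "move_arm", "body": {"series": [{"x": 0.039,"y": -0.031,"z": 0,"rx": 0,"ry": 0,"rz": 0,"grip": 100},{"x": 0.039,"y": -0.031,"z": 0,"rx": 0,"ry": 0,"rz": 0,"grip": 100},{"x": 0.039,"y": -0.031,"z": 0,"rx": 0,"ry": 0,"rz": 0,"grip": 100},{"x": 0.015,"y": -0.014,"z": 0,"rx": 0,"ry": 0,"rz": 0,"grip": 100},{"x": 0,"y": 0,"z": 0,"rx": 0,"ry": 0,"rz": 0,"grip": 100}]}}

```text
time_s: 1.45
tcp_pos: [0.5162, -0.2262, 0.2307]
eef_rot: [-180.0, 0.0, 0.2]
wrist_force: [-0.1, -1.4, 1.0]
width: 1.003
finger_force: 0.0
```

```bash
cat > look.py <<'E'
from h import *
import sys
def look(nm):
    st=telemetry.read_state(); print(st["time_s"],st["tcp_pos"].round(4),st["eef_rot"].round(2),st["wrist_force"].round(1),st["width"])
    p,d=optics.capture("wrist"); cv2.imwrite(f"pics/{nm}.png",p)
    i,T=pose("wrist",st)
    v,u=np.mgrid[0:384,0:512]
    n=cv2.undistortPoints(np.c_[u.ravel(),v.ravel()].astype(float).reshape(-1,1,2),i["mtx"],i["dist"]).reshape(-1,2)
    W=(np.c_[n,np.ones(len(n))]*d.reshape(-1,1))@T[:3,:3].T+T[:3,3]
    return p,d,i,T,W[:,2].reshape(384,512)
def bands(p,d,i,T,H,L,amin=100):
    for nm,lo,hi,z in L:
        m=((H>lo)&(H<hi)&(d>0)).astype(np.uint8)*255
        print(nm); [print(r) for r in rects(p,i,T,z,m,amin)]
E
python3 - <<'E'
from look import *
bands(*look("w2"),(("fin",.054,.075,.065),("cap",.033,.049,.041)))
E
```

```text
1.45 [ 0.5162 -0.2262  0.2307] [-1.7996e+02  3.0000e-02  2.0000e-01] [-0.1 -1.4  1. ] 1.0033971185828605
fin
(array([248., 174.]), 0.5209, -0.2226, 13, 43, 0.4)
(array([ 44., 110.]), 0.5839, -0.0266, 15, 22, 0.5)
cap
(array([242., 166.]), 0.5202, -0.2172, 104, 146, 90.8)
(array([ 58., 109.]), 0.5842, -0.026, 10, 20, 0.5)
```

View pics/w2.png

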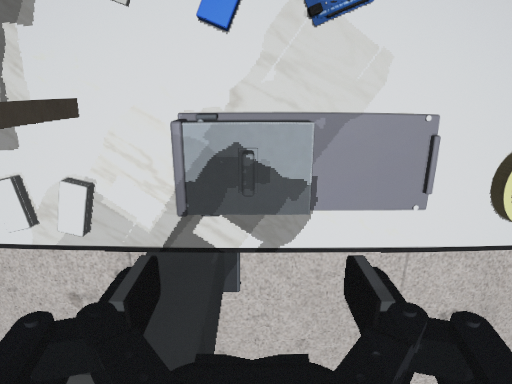

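The wrist view shows the cap at about (182–314, 120–215), the fin at (248,174), the end block at the left (178), and the stop bar at (432,165). Fin 13×43 mm at (0.521, -0.2226) agrees with the cap fit. I'll descend and grip.

Request:
{"method": "move_arm", "body": {"series": [{"x": 0.005,"y": -0.0035,"z": 0.045,"rx": 0,"ry": 0,"rz": -0.008,"grip": 100},{"x": 0,"y": 0,"z": 0.045,"rx": 0,"ry": 0,"rz": 0,"grip": 60},{"x": 0,"y": 0,"z": 0.045,"rx": 0,"ry": 0,"rz": 0,"grip": 60},{"x": 0,"y": 0,"z": 0.03,"rx": 0,"ry": 0,"rz": 0,"grip": 60},{"x": 0,"y": 0,"z": 0.018,"rx": 0,"ry": 0,"rz": 0,"grip": 50},{"x": 0,"y": 0,"z": 0,"rx": 0,"ry": 0,"rz": 0,"grip": 50},{"x": 0,"y": 0,"z": 0,"rx": 0,"ry": 0,"rz": 0,"grip": 0},{"x": 0,"y": 0,"z": 0,"rx": 0,"ry": 0,"rz": 0,"grip": 0}]}}

```text
time_s: 2.3
tcp_pos: [0.5202, -0.2257, 0.0498]
eef_rot: [179.9, -0.1, 0.4]
wrist_force: [1.2, 2.3, 0.1]
width: 0.17
finger_force: 0.4
```

Request:
{"method": "move_arm", "body": {"series": [{"x": 0,"y": 0,"z": 0,"rx": 0,"ry": 0,"rz": 0,"grip": 0},{"x": 0,"y": 0,"z": 0,"rx": 0,"ry": 0,"rz": 0,"grip": 0},{"x": 0,"y": 0,"z": 0,"rx": 0,"ry": 0,"rz": 0,"grip": 0}]}}

```text
time_s: 2.6
tcp_pos: [0.5202, -0.2255, 0.0499]
eef_rot: [179.9, -0.1, 0.4]
wrist_force: [-2.6, -1.0, 6.9]
width: 0.119
finger_force: 61.2
```

Request:
{"method": "move_arm", "body": {"series": [{"x": 0,"y": 0,"z": -0.002,"rx": 0,"ry": 0,"rz": 0,"grip": 0},{"x": 0,"y": 0.005,"z": 0,"rx": 0,"ry": 0,"rz": 0,"grip": 0},{"x": 0,"y": 0.007,"z": 0,"rx": 0,"ry": 0,"rz": 0,"grip": 0},{"x": 0,"y": 0.01,"z": 0,"rx": 0,"ry": 0,"rz": 0,"grip": 0},{"x": 0,"y": 0.015,"z": 0,"rx": 0,"ry": 0,"rz": 0,"grip": 0},{"x": 0,"y": 0.02,"z": 0,"rx": 0,"ry": 0,"rz": 0,"grip": 0},{"x": 0,"y": 0.02,"z": 0,"rx": 0,"ry": 0,"rz": 0,"grip": 0},{"x": 0,"y": 0.02,"z": 0,"rx": 0,"ry": 0,"rz": 0,"grip": 0}]}}

```text
time_s: 3.4
tcp_pos: [0.5207, -0.3229, 0.0501]
eef_rot: [-180.0, -0.0, 0.4]
wrist_force: [6.3, 2.0, -7.6]
width: 0.121
finger_force: 60.3
```

Request:
{"method": "move_arm", "body": {"series": [{"x": 0,"y": 0.015,"z": 0,"rx": 0,"ry": 0,"rz": 0,"grip": 0},{"x": 0,"y": 0.01,"z": 0,"rx": 0,"ry": 0,"rz": 0,"grip": 0},{"x": 0,"y": 0.005,"z": 0,"rx": 0,"ry": 0,"rz": 0,"grip": 0},{"x": 0,"y": 0,"z": 0,"rx": 0,"ry": 0,"rz": 0,"grip": 0}]}}

```text
time_s: 3.8
tcp_pos: [0.5209, -0.3521, 0.0501]
eef_rot: [-179.9, -0.0, 0.4]
wrist_force: [4.7, 2.0, -5.4]
width: 0.119
finger_force: 60.6
```

Request:
{"method": "move_arm", "body": {"series": [{"x": 0,"y": 0.003,"z": 0.001,"rx": 0,"ry": 0,"rz": 0,"grip": 0},{"x": 0,"y": 0.001,"z": 0,"rx": 0,"ry": 0,"rz": 0,"grip": 0},{"x": 0,"y": 0,"z": 0,"rx": 0,"ry": 0,"rz": 0,"grip": 0}]}}

```text
time_s: 4.1
tcp_pos: [0.5209, -0.3523, 0.05]
eef_rot: [-179.5, 0.1, 0.5]
wrist_force: [0.0, 22.5, 10.5]
width: 0.115
finger_force: 62.6
```

Request:
{"method": "move_arm", "body": {"series": [{"x": 0,"y": -0.003,"z": 0,"rx": 0,"ry": 0,"rz": 0,"grip": 60},{"x": 0,"y": 0,"z": 0,"rx": 0,"ry": 0,"rz": 0,"grip": 60},{"x": 0,"y": 0,"z": 0,"rx": 0,"ry": 0,"rz": 0,"grip": 60},{"x": 0,"y": 0,"z": -0.03,"rx": 0,"ry": 0,"rz": 0,"grip": 80},{"x": 0,"y": 0,"z": -0.045,"rx": 0,"ry": 0,"rz": 0,"grip": 80},{"x": 0,"y": 0,"z": -0.045,"rx": 0,"ry": 0,"rz": 0,"grip": 80},{"x": -0.03,"y": 0,"z": -0.03,"rx": 0,"ry": 0,"rz": 0,"grip": 80},{"x": -0.03,"y": -0.03,"z": 0,"rx": 0,"ry": 0,"rz": 0.007,"grip": 80}]}}

```text
time_s: 4.9
tcp_pos: [0.4606, -0.3268, 0.2035]
eef_rot: [179.6, -0.3, -0.1]
wrist_force: [-0.7, -0.8, -0.1]
width: 0.8
finger_force: 0.0
```

Request:
{"method": "move_arm", "body": {"series": [{"x": 0,"y": -0.042,"z": 0,"rx": 0,"ry": 0,"rz": 0,"grip": 80},{"x": 0,"y": -0.042,"z": 0,"rx": 0,"ry": 0,"rz": 0,"grip": 80},{"x": 0,"y": -0.042,"z": 0,"rx": 0,"ry": 0,"rz": 0,"grip": 80},{"x": 0,"y": -0.042,"z": 0,"rx": 0,"ry": 0,"rz": 0,"grip": 80},{"x": 0,"y": -0.042,"z": 0,"rx": 0,"ry": 0,"rz": 0,"grip": 80},{"x": 0,"y": -0.042,"z": 0,"rx": 0,"ry": 0,"rz": 0,"grip": 80},{"x": 0,"y": -0.042,"z": 0,"rx": 0,"ry": 0,"rz": 0,"grip": 80},{"x": 0,"y": -0.042,"z": 0,"rx": 0,"ry": 0,"rz": 0,"grip": 80}]}}

```text
time_s: 5.7
tcp_pos: [0.4603, 0.0137, 0.1998]
eef_rot: [180.0, -0.1, 0.0]
wrist_force: [-0.1, 0.8, 0.5]
width: 0.802
finger_force: 0.0
```

Request:
{"method": "move_arm", "body": {"series": [{"x": 0,"y": -0.006,"z": 0,"rx": 0,"ry": 0,"rz": 0,"grip": 80},{"x": 0,"y": 0,"z": 0,"rx": 0,"ry": 0,"rz": 0,"grip": 80}]}}

```text
time_s: 5.9
tcp_pos: [0.4605, 0.019, 0.1996]
eef_rot: [180.0, -0.0, 0.1]
wrist_force: [-0.1, -0.4, 0.4]
width: 0.798
finger_force: 0.0
```

Run:
```python
from look import *
bands(*look("w3"),(("carton",.011,.03,.02),("cap",.033,.049,.041)))
```

```text
5.9 [0.4605 0.019  0.1996] [ 1.7997e+02 -4.0000e-02  1.5000e-01] [-0.1 -0.4  0.4] 0.7981096146712723
carton
(array([439., 173.]), 0.4651, -0.1794, 8, 25, 90.7)
(array([470., 163.]), 0.4759, -0.2151, 4, 96, 90.9)
(array([ 27., 178.]), 0.4568, 0.2612, 40, 66, 12.6)
(array([279., 168.]), 0.4673, -0.0089, 34, 66, 166.5)
(array([198., 164.]), 0.4711, 0.0731, 35, 66, 11.9)
(array([111., 168.]), 0.4661, 0.1643, 34, 93, 164.6)
(array([476.,  76.]), 0.5638, -0.2054, 3, 78, 90.2)
(array([414., 117.]), 0.5183, -0.1438, 11, 106, 0.0)
(array([453.,  64.]), 0.5733, -0.1766, 7, 28, 93.5)
cap
(array([428., 119.]), 0.5189, -0.1464, 16, 104, 0.4)
```

View pics/w3.png

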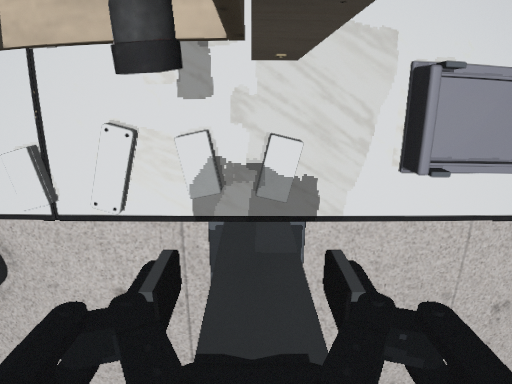

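The wrist view shows carton 1 at (279,168), carton 2 at (198,164), the relay case with four corner screws at (111,168), the third carton at (27,178), and the open tray at the right (410–512, 65–175). The sizes fit. I'll pick carton 1.

Request:
{"method": "move_arm", "body": {"series": [{"x": 0.007,"y": 0.028,"z": 0,"rx": 0,"ry": 0,"rz": 0,"grip": 65},{"x": 0,"y": 0,"z": 0,"rx": 0,"ry": 0,"rz": 0.119,"grip": 65},{"x": 0,"y": 0,"z": 0.0,"rx": 0,"ry": 0,"rz": 0.119,"grip": 65},{"x": 0,"y": 0,"z": 0.045,"rx": 0,"ry": 0,"rz": 0,"grip": 65},{"x": 0,"y": 0,"z": 0.045,"rx": 0,"ry": 0,"rz": 0,"grip": 65},{"x": 0,"y": 0,"z": 0.045,"rx": 0,"ry": 0,"rz": 0,"grip": 65},{"x": 0,"y": 0,"z": 0.035,"rx": 0,"ry": 0,"rz": 0,"grip": 65},{"x": 0,"y": 0,"z": 0.0215,"rx": 0,"ry": 0,"rz": 0,"grip": 65}], "newtons": 40}}

```text
time_s: 6.75
tcp_pos: [0.4664, -0.0108, 0.0054]
eef_rot: [180.0, 0.2, -13.7]
wrist_force: [0.3, -0.4, 0.7]
width: 0.652
finger_force: 0.0
```

Request:
{"method": "move_arm", "body": {"series": [{"x": 0,"y": 0,"z": 0,"rx": 0,"ry": 0,"rz": 0,"grip": 20},{"x": 0,"y": 0,"z": 0,"rx": 0,"ry": 0,"rz": 0,"grip": 20},{"x": 0,"y": 0,"z": 0,"rx": 0,"ry": 0,"rz": 0,"grip": 20},{"x": 0,"y": 0,"z": 0,"rx": 0,"ry": 0,"rz": 0,"grip": 20},{"x": 0,"y": 0,"z": 0,"rx": 0,"ry": 0,"rz": 0,"grip": 20}]}}

```text
time_s: 7.25
tcp_pos: [0.4678, -0.0095, 0.0086]
eef_rot: [180.0, -0.1, -13.6]
wrist_force: [0.7, -0.2, -0.8]
width: 0.383
finger_force: 43.7
```

Request:
{"method": "move_arm", "body": {"series": [{"x": 0,"y": 0,"z": -0.03,"rx": 0,"ry": 0,"rz": 0,"grip": 20},{"x": 0,"y": 0,"z": -0.045,"rx": 0,"ry": 0,"rz": 0,"grip": 20},{"x": 0,"y": 0,"z": -0.045,"rx": 0,"ry": 0,"rz": 0,"grip": 20},{"x": 0,"y": 0,"z": 0,"rx": 0,"ry": 0,"rz": -0.1235,"grip": 20},{"x": 0,"y": 0,"z": 0,"rx": 0,"ry": 0,"rz": -0.1235,"grip": 20},{"x": 0,"y": 0.04,"z": 0,"rx": 0,"ry": 0,"rz": 0,"grip": 20},{"x": 0,"y": 0.04,"z": 0,"rx": 0,"ry": 0,"rz": 0,"grip": 20},{"x": 0,"y": 0.04,"z": 0,"rx": 0,"ry": 0,"rz": 0,"grip": 20}]}}

```text
time_s: 8.05
tcp_pos: [0.4685, -0.1305, 0.1284]
eef_rot: [180.0, -0.0, 0.6]
wrist_force: [0.6, 0.4, -0.8]
width: 0.381
finger_force: 43.8
```

Request:
{"method": "move_arm", "body": {"series": [{"x": 0.013,"y": 0.04,"z": 0,"rx": 0,"ry": 0,"rz": 0,"grip": 20},{"x": 0.013,"y": 0.04,"z": 0,"rx": 0,"ry": 0,"rz": 0,"grip": 20},{"x": 0.013,"y": 0.028,"z": 0,"rx": 0,"ry": 0,"rz": 0,"grip": 20},{"x": 0.013,"y": 0.01,"z": 0,"rx": 0,"ry": 0,"rz": 0,"grip": 20},{"x": 0,"y": 0,"z": 0,"rx": 0,"ry": 0,"rz": 0,"grip": 20}]}}

```text
time_s: 8.55
tcp_pos: [0.5223, -0.2481, 0.1278]
eef_rot: [180.0, -0.0, 0.5]
wrist_force: [-0.0, 0.7, -0.3]
width: 0.383
finger_force: 43.8
```

Run:
```python
from look import *
a=look("w4")
bands(*a,(("walls",.014,.03,.02),("cap",.033,.049,.041),("fin",.055,.075,.065)))
```

```text
8.55 [ 0.5223 -0.2481  0.1278] [ 1.7997e+02 -4.0000e-02  5.0000e-01] [-0.   0.7 -0.3] 0.3828665196642883
walls
(array([170., 259.]), 0.465, -0.1785, 11, 25, 91.1)
(array([398., 140.]), 0.5697, -0.3646, 3, 113, 90.4)
(array([205., 182.]), 0.5235, -0.2173, 106, 140, 94.6)
(array([161., 133.]), 0.5731, -0.1781, 7, 24, 89.9)
(array([177.,   3.]), 0.6638, -0.1936, 6, 21, 88.9)
cap
(array([123., 202.]), 0.5198, -0.1516, 15, 104, 0.8)
(array([385., 199.]), 0.5223, -0.3517, 102, 136, 90.0)
fin
(array([398., 216.]), 0.5223, -0.3495, 15, 44, 0.7)
```

View pics/w4.png

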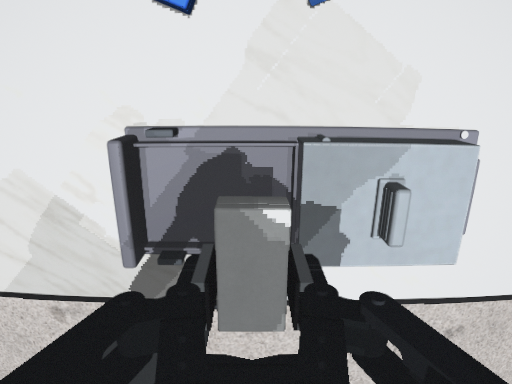

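The picture shows the carton held squarely between the fingers (215–290, 200–330), the tray to the left (135–295, 145–245), the cap fully back with its front edge at column 302, and the end block at 125. The carton clears both sides, so I'll lower it near the cap side of the tray.

Request:
{"method": "move_arm", "body": {"series": [{"x": -0.001,"y": -0.0025,"z": 0.03,"rx": 0,"ry": 0,"rz": 0,"grip": 20},{"x": 0,"y": 0,"z": 0.03,"rx": 0,"ry": 0,"rz": 0,"grip": 20},{"x": 0,"y": 0,"z": 0.03,"rx": 0,"ry": 0,"rz": 0,"grip": 20},{"x": 0,"y": 0,"z": 0.015,"rx": 0,"ry": 0,"rz": 0,"grip": 20},{"x": 0,"y": 0,"z": 0.007,"rx": 0,"ry": 0,"rz": 0,"grip": 20},{"x": 0,"y": 0,"z": 0,"rx": 0,"ry": 0,"rz": 0,"grip": 20}]}}

```text
time_s: 9.2
tcp_pos: [0.5203, -0.2435, 0.0157]
eef_rot: [-180.0, 0.0, 0.6]
wrist_force: [0.7, 0.1, -0.5]
width: 0.383
finger_force: 43.8
```

Request:
{"method": "move_arm", "body": {"series": [{"x": 0,"y": 0,"z": 0,"rx": 0,"ry": 0,"rz": 0,"grip": 45},{"x": 0,"y": 0,"z": 0,"rx": 0,"ry": 0,"rz": 0,"grip": 45},{"x": 0,"y": 0,"z": 0,"rx": 0,"ry": 0,"rz": 0,"grip": 45}]}}

```text
time_s: 9.5
tcp_pos: [0.521, -0.2445, 0.0166]
eef_rot: [179.9, -0.1, 0.6]
wrist_force: [-0.1, -0.3, -0.3]
width: 0.452
finger_force: 0.0
```

Request:
{"method": "move_arm", "body": {"series": [{"x": 0,"y": 0,"z": -0.03,"rx": 0,"ry": 0,"rz": 0,"grip": 45},{"x": 0,"y": 0,"z": -0.045,"rx": 0,"ry": 0,"rz": 0,"grip": 45},{"x": 0,"y": 0,"z": -0.035,"rx": 0,"ry": 0,"rz": 0,"grip": 45},{"x": 0,"y": 0,"z": 0,"rx": 0,"ry": 0,"rz": 0,"grip": 65}]}}

```text
time_s: 9.9
tcp_pos: [0.5226, -0.2456, 0.1312]
eef_rot: [179.7, -0.4, 0.6]
wrist_force: [-0.2, -0.1, -0.9]
width: 0.608
finger_force: 0.0
```

Run:
```python
from look import *
a=look("w5")
bands(*a,(("carton",.019,.033,.026),),300)
```

```text
9.9 [ 0.5226 -0.2456  0.1312] [179.66  -0.44   0.57] [-0.2 -0.1 -0.9] 0.6079032979056475
carton
(array([249., 199.]), 0.5207, -0.2445, 33, 66, 179.4)
(array([138., 194.]), 0.5188, -0.1553, 11, 105, 4.4)
```

Request:
{"method": "move_arm", "body": {"series": [{"x": -0.028,"y": -0.02,"z": 0,"rx": 0,"ry": 0,"rz": 0,"grip": 65},{"x": -0.025,"y": -0.03,"z": 0,"rx": 0,"ry": 0,"rz": 0,"grip": 65},{"x": 0,"y": -0.045,"z": 0,"rx": 0,"ry": 0,"rz": 0,"grip": 65},{"x": 0,"y": -0.045,"z": 0,"rx": 0,"ry": 0,"rz": 0,"grip": 65},{"x": 0,"y": -0.045,"z": 0,"rx": 0,"ry": 0,"rz": 0,"grip": 65},{"x": 0,"y": -0.045,"z": 0,"rx": 0,"ry": 0,"rz": 0,"grip": 65},{"x": 0,"y": -0.045,"z": 0,"rx": 0,"ry": 0,"rz": 0,"grip": 65},{"x": 0,"y": -0.041,"z": 0,"rx": 0,"ry": 0,"rz": 0,"grip": 65}]}}

```text
time_s: 10.75
tcp_pos: [0.4636, 0.0732, 0.1249]
eef_rot: [-180.0, 0.1, 0.6]
wrist_force: [0.5, 0.1, -0.2]
width: 0.648
finger_force: 0.0
```

Request:
{"method": "move_arm", "body": {"series": [{"x": 0,"y": 0,"z": 0,"rx": 0,"ry": 0,"rz": -0.099,"grip": 65},{"x": 0,"y": 0,"z": 0,"rx": 0,"ry": 0,"rz": -0.099,"grip": 65},{"x": 0,"y": 0,"z": 0,"rx": 0,"ry": 0,"rz": 0,"grip": 65}]}}

```text
time_s: 11.05
tcp_pos: [0.464, 0.0715, 0.1249]
eef_rot: [-180.0, 0.1, 12.0]
wrist_force: [-0.4, -1.3, -0.5]
width: 0.655
finger_force: 0.0
```

Run:
```python
from look import *
a=look("w6")
bands(*a,(("carton",.011,.03,.02),),300)
```

```text
11.05 [0.464  0.0715 0.1249] [-1.7997e+02  9.0000e-02  1.1990e+01] [-0.4 -1.3 -0.5] 0.6553571588451209
carton
(array([501., 208.]), 0.4997, -0.1441, 20, 70, 0.1)
(array([249., 186.]), 0.4715, 0.0742, 34, 66, 11.8)
(array([ 23., 158.]), 0.4575, 0.2613, 39, 66, 13.6)
(array([137., 167.]), 0.4668, 0.1653, 34, 93, 164.4)
(array([375.,  71.]), 0.5826, -0.0038, 21, 51, 89.5)
```

Request:
{"method": "move_arm", "body": {"series": [{"x": 0,"y": -0.001,"z": 0.04,"rx": 0,"ry": 0,"rz": 0,"grip": 65},{"x": 0,"y": 0,"z": 0.04,"rx": 0,"ry": 0,"rz": 0,"grip": 65},{"x": 0,"y": 0,"z": 0.024,"rx": 0,"ry": 0,"rz": 0,"grip": 65},{"x": 0,"y": 0,"z": 0.012,"rx": 0,"ry": 0,"rz": 0,"grip": 65},{"x": 0,"y": 0,"z": 0,"rx": 0,"ry": 0,"rz": 0,"grip": 65}]}}

```text
time_s: 11.6
tcp_pos: [0.4637, 0.072, 0.0088]
eef_rot: [-180.0, 0.1, 11.8]
wrist_force: [-0.3, 0.1, 0.2]
width: 0.65
finger_force: 0.0
```

Request:
{"method": "move_arm", "body": {"series": [{"x": 0,"y": 0,"z": 0,"rx": 0,"ry": 0,"rz": 0,"grip": 20},{"x": 0,"y": 0,"z": 0,"rx": 0,"ry": 0,"rz": 0,"grip": 20},{"x": 0,"y": 0,"z": 0,"rx": 0,"ry": 0,"rz": 0,"grip": 20},{"x": 0,"y": 0,"z": 0,"rx": 0,"ry": 0,"rz": 0,"grip": 20},{"x": 0,"y": 0,"z": 0,"rx": 0,"ry": 0,"rz": 0,"grip": 20}]}}

```text
time_s: 12.1
tcp_pos: [0.4653, 0.072, 0.0112]
eef_rot: [180.0, -0.2, 11.9]
wrist_force: [-0.9, -0.2, 7.6]
width: 0.381
finger_force: 40.6
```

Request:
{"method": "move_arm", "body": {"series": [{"x": 0,"y": 0,"z": -0.03,"rx": 0,"ry": 0,"rz": 0,"grip": 20},{"x": 0,"y": 0,"z": -0.045,"rx": 0,"ry": 0,"rz": 0,"grip": 20},{"x": 0,"y": 0,"z": -0.045,"rx": 0,"ry": 0,"rz": 0,"grip": 20},{"x": 0,"y": 0,"z": 0,"rx": 0,"ry": 0,"rz": 0.099,"grip": 20},{"x": 0,"y": 0,"z": 0,"rx": 0,"ry": 0,"rz": 0.099,"grip": 20},{"x": 0,"y": 0.04,"z": 0,"rx": 0,"ry": 0,"rz": 0,"grip": 20},{"x": 0,"y": 0.04,"z": 0,"rx": 0,"ry": 0,"rz": 0,"grip": 20},{"x": 0,"y": 0.04,"z": 0,"rx": 0,"ry": 0,"rz": 0,"grip": 20}]}}

```text
time_s: 12.9
tcp_pos: [0.4655, -0.0491, 0.1306]
eef_rot: [180.0, -0.1, 0.6]
wrist_force: [1.2, 0.5, -0.0]
width: 0.383
finger_force: 40.1
```

Request:
{"method": "move_arm", "body": {"series": [{"x": 0,"y": 0.04,"z": 0,"rx": 0,"ry": 0,"rz": 0,"grip": 20},{"x": 0.013,"y": 0.04,"z": 0,"rx": 0,"ry": 0,"rz": 0,"grip": 20},{"x": 0.013,"y": 0.04,"z": 0,"rx": 0,"ry": 0,"rz": 0,"grip": 20},{"x": 0.013,"y": 0.02,"z": 0,"rx": 0,"ry": 0,"rz": 0,"grip": 20},{"x": 0.007,"y": 0.0035,"z": 0,"rx": 0,"ry": 0,"rz": 0,"grip": 20},{"x": 0,"y": 0,"z": 0,"rx": 0,"ry": 0,"rz": 0,"grip": 20},{"x": 0,"y": 0,"z": 0,"rx": 0,"ry": 0,"rz": 0,"grip": 20}]}}

```text
time_s: 13.6
tcp_pos: [0.5126, -0.1897, 0.1299]
eef_rot: [-180.0, 0.0, 0.6]
wrist_force: [0.4, -0.5, 0.1]
width: 0.384
finger_force: 40.1
```

Run:
```python
from look import *
a=look("w7")
bands(*a,(("walls",.019,.033,.026),("blk",.034,.049,.041),("held",.1,.16,.138)),200)
```

```text
13.6 [ 0.5126 -0.1897  0.1299] [-1.7998e+02  2.0000e-02  6.2000e-01] [ 0.4 -0.5  0.1] 0.38412307327971446
walls
(array([319., 187.]), 0.5207, -0.2436, 35, 66, 179.5)
(array([236., 119.]), 0.5739, -0.1779, 6, 21, 90.5)
(array([ 40., 107.]), 0.5839, -0.026, 10, 21, 179.9)
blk
(array([442., 194.]), 0.5209, -0.3469, 100, 130, 90.7)
(array([197., 188.]), 0.521, -0.1497, 13, 101, 0.3)
(array([ 27., 107.]), 0.584, -0.0256, 12, 22, 0.7)
held
(array([252., 261.]), 0.5206, -0.1901, 70, 71, 90.7)
```

View pics/w7.png

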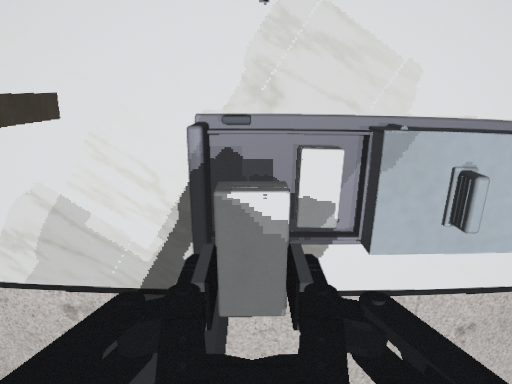

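The picture shows carton 1 lying flat in the tray at (319,187) and carton 2 in the fingers at (252,250). The end block is at column 197 and the cap is at the right. I'll lower carton 2 with a 1.5 mm shift and check the force.

Request:
{"method": "move_arm", "body": {"series": [{"x": 0,"y": 0.0015,"z": 0.03,"rx": 0,"ry": 0,"rz": 0,"grip": 20},{"x": 0,"y": 0,"z": 0.03,"rx": 0,"ry": 0,"rz": 0,"grip": 20},{"x": 0,"y": 0,"z": 0.02,"rx": 0,"ry": 0,"rz": 0,"grip": 20},{"x": 0,"y": 0,"z": 0.01,"rx": 0,"ry": 0,"rz": 0,"grip": 20},{"x": 0,"y": 0,"z": 0.01,"rx": 0,"ry": 0,"rz": 0,"grip": 20},{"x": 0,"y": 0,"z": 0.008,"rx": 0,"ry": 0,"rz": 0,"grip": 20},{"x": 0,"y": 0,"z": 0.004,"rx": 0,"ry": 0,"rz": 0,"grip": 20},{"x": 0,"y": 0,"z": 0,"rx": 0,"ry": 0,"rz": 0,"grip": 20}]}}

```text
time_s: 14.45
tcp_pos: [0.513, -0.1923, 0.0178]
eef_rot: [-180.0, 0.0, 0.6]
wrist_force: [0.0, 0.7, -0.4]
width: 0.382
finger_force: 40.1
```

Request:
{"method": "move_arm", "body": {"series": [{"x": 0,"y": 0,"z": 0,"rx": 0,"ry": 0,"rz": 0,"grip": 43},{"x": 0,"y": 0,"z": 0,"rx": 0,"ry": 0,"rz": 0,"grip": 43},{"x": 0,"y": 0,"z": 0,"rx": 0,"ry": 0,"rz": 0,"grip": 43},{"x": 0,"y": 0,"z": -0.01,"rx": 0,"ry": 0,"rz": 0,"grip": 43},{"x": 0,"y": 0,"z": -0.02,"rx": 0,"ry": 0,"rz": 0,"grip": 43},{"x": 0,"y": 0,"z": -0.04,"rx": 0,"ry": 0,"rz": 0,"grip": 43},{"x": 0,"y": 0,"z": -0.045,"rx": 0,"ry": 0,"rz": 0,"grip": 43},{"x": 0,"y": 0,"z": 0,"rx": 0,"ry": 0,"rz": 0,"grip": 60}]}}

```text
time_s: 15.25
tcp_pos: [0.5153, -0.1938, 0.1394]
eef_rot: [179.6, -0.5, 0.6]
wrist_force: [-0.4, -0.7, 0.5]
width: 0.585
finger_force: 0.0
```

Run:
```python
from look import *
a=look("w8")
bands(*a,(("carton",.019,.033,.026),("blk",.034,.049,.041),("fin",.055,.075,.065)),200)
```

```text
15.25 [ 0.5153 -0.1938  0.1394] [179.64  -0.54   0.57] [-0.4 -0.7  0.5] 0.5853369813082194
carton
(array([249., 189.]), 0.5195, -0.1926, 33, 66, 1.5)
(array([311., 188.]), 0.5206, -0.2437, 35, 66, 179.3)
(array([ 42., 112.]), 0.5837, -0.0263, 10, 22, 179.7)
blk
(array([435., 193.]), 0.5211, -0.3508, 100, 136, 90.4)
(array([194., 191.]), 0.5196, -0.1497, 13, 103, 0.4)
(array([ 30., 113.]), 0.584, -0.026, 12, 22, 179.7)
fin
(array([458., 203.]), 0.5216, -0.3479, 17, 44, 0.6)
(array([  9., 115.]), 0.5835, -0.0264, 17, 22, 177.6)
```

View pics/w8.png

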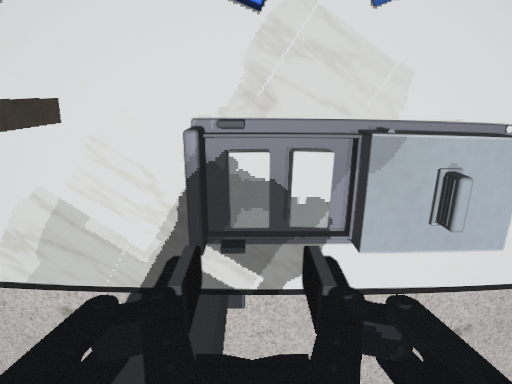

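The picture shows both cartons lying flat inside the tray at (249,189) and (311,188), clear of the walls. The cap is fully back, with its fin at (458,200). I'll regrip the fin.

Request:
{"method": "move_arm", "body": {"series": [{"x": 0.006,"y": 0.04,"z": 0,"rx": 0,"ry": 0,"rz": 0,"grip": 60},{"x": 0,"y": 0.04,"z": 0,"rx": 0,"ry": 0,"rz": 0,"grip": 60},{"x": 0,"y": 0.04,"z": 0,"rx": 0,"ry": 0,"rz": 0,"grip": 60},{"x": 0,"y": 0.038,"z": 0,"rx": 0,"ry": 0,"rz": 0,"grip": 60},{"x": 0,"y": 0,"z": 0.04,"rx": 0,"ry": 0,"rz": 0,"grip": 60},{"x": 0,"y": 0,"z": 0.025,"rx": 0,"ry": 0,"rz": 0,"grip": 60},{"x": 0,"y": 0,"z": 0.015,"rx": 0,"ry": 0,"rz": 0,"grip": 60},{"x": 0,"y": 0,"z": 0,"rx": 0,"ry": 0,"rz": 0,"grip": 60}], "newtons": 60}}

```text
time_s: 16.1
tcp_pos: [0.5196, -0.3493, 0.0505]
eef_rot: [-179.8, 0.2, 0.6]
wrist_force: [-0.5, 0.4, 0.7]
width: 0.603
finger_force: 0.0
```

Request:
{"method": "move_arm", "body": {"series": [{"x": 0,"y": 0.001,"z": 0,"rx": 0,"ry": 0,"rz": 0,"grip": 0},{"x": 0,"y": 0,"z": 0,"rx": 0,"ry": 0,"rz": 0,"grip": 0},{"x": 0,"y": 0,"z": 0,"rx": 0,"ry": 0,"rz": 0,"grip": 0},{"x": 0,"y": 0,"z": 0,"rx": 0,"ry": 0,"rz": 0,"grip": 0},{"x": 0,"y": 0,"z": 0,"rx": 0,"ry": 0,"rz": 0,"grip": 0},{"x": 0,"y": -0.01,"z": 0,"rx": 0,"ry": 0,"rz": 0,"grip": 0},{"x": 0,"y": -0.02,"z": 0,"rx": 0,"ry": 0,"rz": 0,"grip": 0},{"x": 0,"y": -0.02,"z": 0,"rx": 0,"ry": 0,"rz": 0,"grip": 0}]}}

```text
time_s: 16.9
tcp_pos: [0.5207, -0.3016, 0.0544]
eef_rot: [179.8, -0.2, 0.5]
wrist_force: [1.8, -2.2, 6.9]
width: 0.117
finger_force: 60.5
```

Request:
{"method": "move_arm", "body": {"series": [{"x": 0,"y": -0.02,"z": 0,"rx": 0,"ry": 0,"rz": 0,"grip": 0},{"x": 0,"y": -0.02,"z": 0,"rx": 0,"ry": 0,"rz": 0,"grip": 0},{"x": 0,"y": -0.015,"z": 0,"rx": 0,"ry": 0,"rz": 0,"grip": 0},{"x": 0,"y": -0.005,"z": 0,"rx": 0,"ry": 0,"rz": 0,"grip": 0},{"x": 0,"y": 0,"z": 0,"rx": 0,"ry": 0,"rz": 0,"grip": 0}]}}

```text
time_s: 17.4
tcp_pos: [0.5203, -0.2406, 0.0544]
eef_rot: [179.9, -0.1, 0.6]
wrist_force: [0.9, 1.8, 7.2]
width: 0.122
finger_force: 60.7
```

Request:
{"method": "move_arm", "body": {"series": [{"x": 0,"y": -0.005,"z": 0,"rx": 0,"ry": 0,"rz": 0,"grip": 0},{"x": 0,"y": -0.004,"z": 0,"rx": 0,"ry": 0,"rz": 0,"grip": 0},{"x": 0,"y": -0.004,"z": 0,"rx": 0,"ry": 0,"rz": 0,"grip": 0},{"x": 0,"y": -0.003,"z": 0,"rx": 0,"ry": 0,"rz": 0,"grip": 0},{"x": 0,"y": -0.002,"z": 0,"rx": 0,"ry": 0,"rz": 0,"grip": 0},{"x": 0,"y": 0,"z": 0,"rx": 0,"ry": 0,"rz": 0,"grip": 0}]}}

```text
time_s: 18.0
tcp_pos: [0.5202, -0.2234, 0.0544]
eef_rot: [179.9, -0.2, 0.6]
wrist_force: [0.9, 0.1, 7.2]
width: 0.118
finger_force: 60.7
```

Request:
{"method": "move_arm", "body": {"series": [{"x": 0,"y": -0.002,"z": 0,"rx": 0,"ry": 0,"rz": 0,"grip": 0},{"x": 0,"y": -0.0015,"z": 0,"rx": 0,"ry": 0,"rz": 0,"grip": 0},{"x": 0,"y": 0,"z": 0,"rx": 0,"ry": 0,"rz": 0,"grip": 0}]}}

```text
time_s: 18.3
tcp_pos: [0.5202, -0.2219, 0.0544]
eef_rot: [179.7, -0.2, 0.6]
wrist_force: [-0.2, -8.8, 2.6]
width: 0.12
finger_force: 60.2
```

Request:
{"method": "move_arm", "body": {"series": [{"x": 0,"y": -0.003,"z": 0,"rx": 0,"ry": 0,"rz": 0,"grip": 0},{"x": 0,"y": 0,"z": 0,"rx": 0,"ry": 0,"rz": 0,"grip": 0}]}}

```text
time_s: 18.5
tcp_pos: [0.5203, -0.2217, 0.0544]
eef_rot: [179.4, -0.3, 0.6]
wrist_force: [0.1, -24.5, -1.4]
width: 0.119
finger_force: 59.7
```

At a hard stop: 24 N with no further travel. I'll relax the push, release and check.

Request:
{"method": "move_arm", "body": {"series": [{"x": 0,"y": 0.0045,"z": 0,"rx": 0,"ry": 0,"rz": 0,"grip": 0},{"x": 0,"y": 0,"z": 0,"rx": 0,"ry": 0,"rz": 0,"grip": 50},{"x": 0,"y": 0,"z": 0,"rx": 0,"ry": 0,"rz": 0,"grip": 60},{"x": 0,"y": 0,"z": 0,"rx": 0,"ry": 0,"rz": 0,"grip": 60},{"x": 0,"y": 0,"z": -0.03,"rx": 0,"ry": 0,"rz": 0,"grip": 60},{"x": 0,"y": 0,"z": -0.045,"rx": 0,"ry": 0,"rz": 0,"grip": 60},{"x": 0,"y": 0,"z": -0.045,"rx": 0,"ry": 0,"rz": 0,"grip": 60},{"x": 0,"y": 0,"z": -0.045,"rx": 0,"ry": 0,"rz": 0,"grip": 60}]}}

```text
time_s: 19.3
tcp_pos: [0.5189, -0.2207, 0.2195]
eef_rot: [-180.0, 0.0, 0.6]
wrist_force: [-0.5, -1.1, -1.0]
width: 0.599
finger_force: 0.0
```

Request:
{"method": "move_arm", "body": {"series": [{"x": 0,"y": 0,"z": 0,"rx": 0,"ry": 0,"rz": 0,"grip": 60},{"x": 0,"y": 0,"z": 0,"rx": 0,"ry": 0,"rz": 0,"grip": 60}]}}

```text
time_s: 19.5
tcp_pos: [0.5192, -0.221, 0.218]
eef_rot: [180.0, -0.0, 0.6]
wrist_force: [0.2, -0.4, -1.0]
width: 0.598
finger_force: 0.0
```

Run:
```python
from look import *
bands(*look("w9"),(("fin",.054,.075,.065),("cap",.033,.049,.041),("low",.011,.03,.02)))
```

```text
19.5 [ 0.5192 -0.221   0.218 ] [ 1.7998e+02 -4.0000e-02  5.8000e-01] [ 0.2 -0.4 -1. ] 0.5981154073210436
fin
(array([254., 180.]), 0.5208, -0.2234, 12, 45, 0.6)
(array([ 42., 113.]), 0.584, -0.0265, 15, 22, 1.1)
cap
(array([247., 172.]), 0.5207, -0.2176, 103, 147, 90.7)
(array([ 56., 111.]), 0.584, -0.0259, 12, 21, 178.9)
low
(array([509., 202.]), 0.4859, -0.5272, 8, 49, 15.3)
(array([441., 170.]), 0.5228, -0.4328, 9, 67, 0.5)
(array([253., 123.]), 0.5722, -0.2284, 7, 124, 89.5)
(array([ 67., 110.]), 0.584, -0.0257, 12, 22, 0.4)
(array([324.,  10.]), 0.6807, -0.2892, 9, 14, 117.3)
(array([223.,  11.]), 0.6795, -0.1908, 30, 35, 68.3)
```

View pics/w9.png

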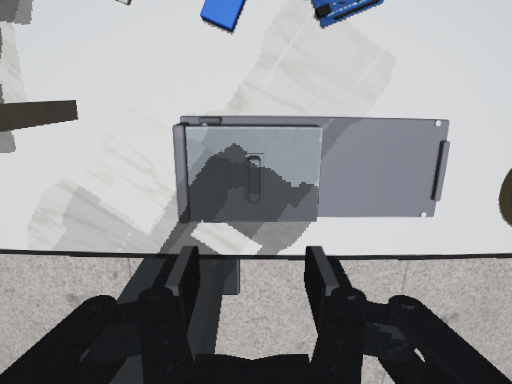

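The cap (185–322, 125–220) sits against the end block at column 181. It measures 147 mm and the fin is at (0.521, -0.2234), both matching the start, so it is home, and the arm is clear.

```bash
python3 -c "
from plant import bot
print(bot.finish_job())"
```

```text
the job is handed in; nothing more can be done
None
```

The job is handed in at about 19.5 s: two cartons lie flat in the tray, the cap is pushed home to its hard stop, and the third carton, relay case, offcut and tape were never touched; no verdict came back.

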